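# Look into the lathe's inspection port

### The job

Lift the loose dust cap off the inspection port on top of the lathe's headstock and leave it sitting the right way up on the post of the cap holder. Then take the inspection scope out of its stand, carry it over the lathe without the scope touching the lathe, and finish holding it still and upright, lens down, centred over the open port with the lens about 1 cm above the rim and not touching it. The program ends while the gripper is still holding the scope there; leave the bit block, the finial and the spanner where they are.

Things in the scene. Friction and masses are not known exactly. Their poses are not given: they have to be found in the camera images.
- lathe: Desktop wood lathe, fixed. Origin: centre of the bed's underside, on the bench; z up. Bed 90 wide (x), 360 long (y), 50 tall. Aluminium headstock, 78 x 75, y 65 to 140, top at z 135 mm; black finned motor beyond it, y 142 to 198, top at z 145 mm. Between the centres a turned wooden part, top at z 123 mm; a tool rest juts out to x -70 mm at y -12 mm, top at z 108 mm.
- lever_top (a point): Top of the thin upright clamp lever on the tailstock, the lathe's highest point, 185 mm above the bench. The aluminium tailstock (72 x 60 mm, top 130 mm above the bench, at y -155 to -95 mm in the lathe's frame) has a handwheel and crank reaching to y -201 mm.
- port (a point): Centre of the inspection port's rim (upper end): an upright open aluminium tube, 27 mm outside and 19 mm inside diameter, that rises 34 mm from the headstock's top; the rim is 169 mm above the bench, at x 0, y +100 mm in the lathe's frame. At the start the dust cap covers it.
- cap_center (a point): Centre of the dust cap, half-way up; z up. Black plastic round cap, closed on top, open below: 36 mm outside diameter, 20 mm tall, 31 mm inside diameter, 15 mm deep inside, about 25 g. It hangs loosely over the port tube, its top resting on the rim: its centre is 5 mm below the rim. On the holder's post its centre comes to rest 5 mm below the post's top.
- post_top (a point): Centre of the top end of the cap holder's single upright post: wooden post 20 mm in diameter (tip tapered to 14 mm), its top 75 mm above the bench, on a fixed wooden base 60 x 60 x 20 mm.
- stand: Stand of the scope, fixed: wooden block 64 x 64 mm, 24 mm tall, with an upright round hole in its middle, 35 mm wide and 20 mm deep. Origin: centre of its underside, on the bench.
- scope_center (a point): Centre of the inspection scope, half-way along. Smooth aluminium cylinder 90 mm long, 30 mm in diameter, with a narrower nose (22 mm diameter, the lowest 26 mm) at the lens end; about 130 g. z axis points from lens to top. At the start it stands upright in the stand's hole, lens down, its lens 4 mm above the bench, so that 70 mm stick out of the block.
- scope_lens (a point): Centre of the scope's flat lens end (its lower end), 45 mm below scope_center along the scope's axis; z axis along the scope towards its top.
- bit_block: Bystander: loose wooden block 60 x 50 x 32 mm with three thin steel bits standing in it (up to 62 mm high in all). Origin: centre of its underside.
- finial: Bystander: small turned wooden finial, 44 mm wide, 82 mm tall, standing loose. Origin: centre of its underside.
- spanner: Bystander: loose steel spanner, 130 mm long, lying on the bench. Origin: underside, at its middle.

How it is judged:
By the outcome, as a careful person would: the job done as asked, in the order asked, and still so for the second after the job is handed in, while the arm keeps its last pose, push and grip.
It also fails if it takes over 64 s, if anything falls off the work surface, if the arm or the gripper's body presses on something with over 40 N, if the wrist force passes 120 N, or if a joint passes its speed limit or range.

### The arm

A 6-joint arm with a two-finger parallel gripper is mounted at the origin on the work surface. World frame = base frame: x ahead of the robot, y to its left, z up, the work surface at z = 0. Lengths are in mm, angles in rad, forces in N, time in s.
With the tool pointing down it reaches from about 325 to 925 mm from the base axis. Payload 3.1 kg.
Tool frame: the origin (TCP) lies midway between the tips of the shut fingers; the grasp point (between the pads) lies 19 mm behind it; z points along the fingers, y is the direction in which the jaws open and shut (so a half turn about z gives the same grasp; the last joint's range is limited). The gripper opens to 85 mm and grips with 20 to 120 N. Pads are 22 mm wide; open, the fingers measure 114 mm over their backs; the gripper's body (76 mm by 85 mm) begins 54 mm behind the grasp point. The pads swing forward as they close: fully open they stand 13 mm farther back than shut.
Start: joints at [1.142, 0.217, 1.613, -0, 1.311, -0.112], TCP at [194.686, 593.916, 231.3] pointing down, gripper open.
Joint ranges: [-2.75, 2.75], [-0.78, 2.1], [0.31, 2.55], [-1.13, 4.27], [0.13, 2.63], [-2.58, 2.58]. Speed limits (rad/s): [2.79, 2.79, 3.14, 3.14, 3.14, 3.14].

### API

Orientations are given as [roll, pitch, yaw] about the fixed x, y, z axes, in that order (R = Rz(yaw) Ry(pitch) Rx(roll)).
In Python, from workcell import r gives the robot as it stands.
- The arm moves only by the tool jog_arm, never from a script. Its argument "deltas" is a list of rows, each a list of 7 numbers: the turn, a rotation vector about the tool's x, y, z in degrees, then the shift along the tool's x, y, z in mm, then the opening, from -1 (shut) to 1 (fully open), so that 0 is half open. A call has 1 to 20 rows; each row shifts and turns the commanded pose from where the row before left it, along the tool's axes as they then stand; what a row does not reach is not made up. A row lasts 1/12 s, in which the tool goes at most 41.7 mm and 7.16 degrees, less where a joint would pass 70% of its speed; a pose out of reach is approached as far as the arm can. A call with a gripper value outside its range is refused whole. The fingers move at their own pace and stop on an object; "newtons" is the grip in N (left out, the last holds). Time passes only in rows, so rows that do not move let the fingers close. It gives the time, the measured TCP pose, the force and the opening at its end, in the units of the state.
- r.observe(): the state, without advancing time (a new reading comes with each control period).
- r.get_image(name): name is "scene" or "top" or "wrist"; returns a dict with "pixels" (384x512x3 uint8, red, green, blue), "fov_y" (degrees; the focal length in pixels is half the picture's height over the tangent of half this angle, whatever the lens; pixels are square), "cx", "cy" (the principal point, pixels), "camera_from_world" (4x4, takes a point from world to camera coordinates); the wrist camera has in their place "tool_from_camera" (4x4, takes a point from camera to tool coordinates, whose origin is the TCP and whose axes are the flange's). Camera axes: x right, y down, z forward; pixel columns grow to the right and rows downward; lengths in mm; the calibration is good to about 2 mm. A picture is of the moment at which its call begins: read the wrist's pose just before it. There is no depth.
- r.finish_job(): hands the job in, once; it reports no verdict.
The state is a dict: "clock": time; "qpos": joint angles; "joint_vel": joint speeds; "joint_efforts": joint torques, N m; "tcp_pos": TCP position; "eef_rot": TCP orientation; "contact_force": force on the tool from outside, world axes, zero at the start; "ft_torque": the same for the moment, N m; "opening": finger opening in mm.
Only numpy, scipy, OpenCV 4.12 (cv2) and the standard library are available. Lean on these libraries where they do the work, as an engineer would, in place of code of your own. Each camera call takes 0.05 s, during which the arm holds its last target.

## Working session

There is one attempt and no reset: what is moved stays moved. The work goes in short steps, Python scripts to look and compute and a tool call to move; the robot and the scene stay as the last step left them, time stands still between calls to the robot, and variables do not carry over. Pictures are saved under pics/ and viewed, and the job is handed in when it is done.

Besides the shell and the picture viewer there is one more tool, called after "Call:" as name(argument=value, ...) on one line, values as JSON. jog_arm: Moves the arm, as the interface text tells. Its arguments: {"type":"object","properties":{"deltas":{"type":"array"},"newtons":{"type":"number"}},"required":["deltas"]}

```bash
ls; mkdir -p pics
python3 - <<'E'
from workcell import r
import cv2,pickle
s=r.observe(); print(s)
for n in("scene","top","wrist"):
    d=r.get_image(n); cv2.imwrite(f"pics/{n}0.png",cv2.cvtColor(d["pixels"],cv2.COLOR_RGB2BGR)); pickle.dump((d,s),open(f"pics/{n}0.pkl","wb"))
    print(n,{k:v for k,v in d.items() if k!="pixels"})
E
```

```text
pics
{'clock': 0.0, 'qpos': array([ 1.14179917e+00,  2.17755534e-01,  1.61493703e+00,  2.40225993e-05,
        1.31128069e+00, -1.12229207e-01]), 'joint_vel': array([ 0.00073534,  0.00030877, -0.0005691 ,  0.0003402 ,  0.00030477,
        0.00154811]), 'joint_efforts': array([-1.28363445e-03, -3.96846700e+01, -3.03850543e+01, -8.59476791e-05,
        9.79148346e-03,  8.02968742e-06]), 'tcp_pos': array([194.33546712, 593.16538687, 229.96589663]), 'eef_rot': array([-3.13922963e+00, -2.89668890e-04,  2.82481817e+00]), 'contact_force': array([-0.39466017, -0.5232343 ,  0.62199168]), 'ft_torque': array([-0.0133757 ,  0.03876717,  0.01453076]), 'opening': 85.17560933837466}
scene {'fov_y': 49.769244145177325, 'cx': 254.32251348560146, 'cy': 189.7234839749868, 'camera_from_world': array([[-3.12903443e-01,  9.49781515e-01,  2.55129323e-03,
         1.23570907e+02],
       [ 7.31029432e-01,  2.42549251e-01, -6.37781962e-01,
        -3.04815377e+02],
       [-6.06372332e-01, -1.97699101e-01, -7.70212737e-01,
         1.48496126e+03],
       [ 0.00000000e+00,  0.00000000e+00,  0.00000000e+00,
 
[... 220 characters left out ...]
      [-9.91488142e-01,  2.30949103e-02, -1.28132310e-01,
         5.39598231e+02],
       [ 1.27610755e-01, -2.28017379e-02, -9.91562190e-01,
         1.09937729e+03],
       [ 0.00000000e+00,  0.00000000e+00,  0.00000000e+00,
         1.00000000e+00]])}
wrist {'fov_y': 62.46988201185465, 'cx': 256.933164137531, 'cy': 187.873485761729, 'tool_from_camera': array([[-8.78219849e-04, -9.45463887e-01, -3.25725754e-01,
         8.41469967e+01],
       [ 9.99999523e-01, -9.69471664e-04,  1.17832309e-04,
        -7.39135352e-01],
       [-4.27188082e-04, -3.25725495e-01,  9.45464288e-01,
        -1.42197337e+02],
       [ 0.00000000e+00,  0.00000000e+00,  0.00000000e+00,
         1.00000000e+00]])}
```

View pics/scene0.png

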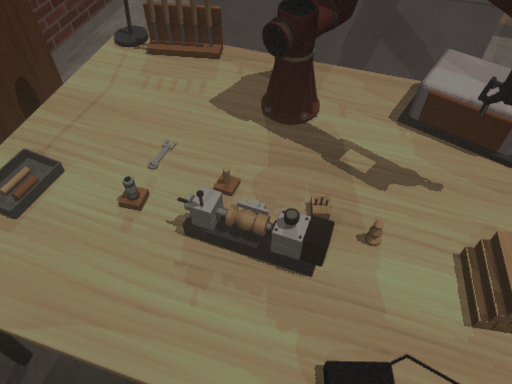

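View pics/top0.png

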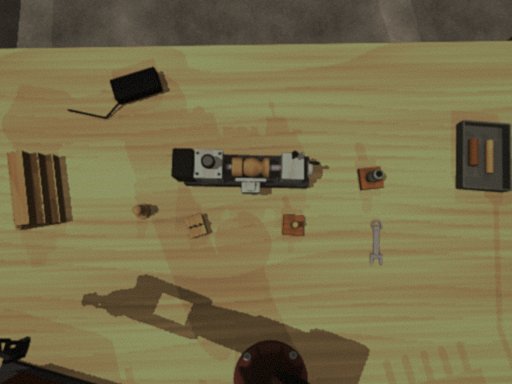

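View pics/wrist0.png

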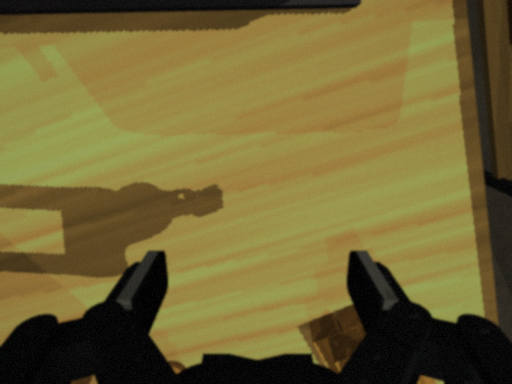

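```bash
cat > h.py <<'E'
import numpy as np,cv2,pickle
from scipy.spatial.transform import Rotation as Ro
def ray(d,uv,tcp=None,rot=None):
    f=192/np.tan(np.radians(d["fov_y"])/2)
    v=np.array([(uv[0]-d["cx"])/f,(uv[1]-d["cy"])/f,1.])
    if "camera_from_world" in d:
        M=np.linalg.inv(d["camera_from_world"])
    else:
        T=np.eye(4);T[:3,:3]=Ro.from_euler("xyz",rot).as_matrix();T[:3,3]=tcp
        M=T@d["tool_from_camera"]
    v=M[:3,:3]@v
    return M[:3,3],v/np.linalg.norm(v)
def plane(d,uv,z,*a):
    o,v=ray(d,uv,*a); return o+v*(z-o[2])/v[2]
def proj(d,p,tcp=None,rot=None):
    f=192/np.tan(np.radians(d["fov_y"])/2)
    if "camera_from_world" in d: C=d["camera_from_world"]
    else:
        T=np.eye(4);T[:3,:3]=Ro.from_euler("xyz",rot).as_matrix();T[:3,3]=tcp
        C=np.linalg.inv(T@d["tool_from_camera"])
    q=C[:3,:3]@np.array(p,float)+C[:3,3]
    return np.array([d["cx"]+f*q[0]/q[2],d["cy"]+f*q[1]/q[2]])
def tri(rs):
    A=0;b=0
    for o,v in rs:
        P=np.eye(3)-np.outer(v,v);A=A+P;b=b+P@o
    return np.linalg.solve(A,b)
def load(n): return pickle.load(open(f"pics/{n}.pkl","rb"))
def snap(n,name):
    from workcell import r
    s=r.observe();d=r.get_image(n);pickle.dump((d,s),open(f"pics/{name}.pkl","wb"))
    cv2.imwrite(f"pics/{name}.png",cv2.cvtColor(d["pixels"],cv2.COLOR_RGB2BGR));return d,s
E
python3 - <<'E'
from h import *
for n,(x0,y0,x1,y1) in {"top0":(125,135,325,245),"scene0":(110,160,390,275)}.items():
    d,_=load(n);im=cv2.cvtColor(d["pixels"],cv2.COLOR_RGB2BGR)[y0:y1,x0:x1]
    k=800/(x1-x0);cv2.imwrite(f"pics/{n}_z.png",cv2.resize(im,None,fx=k,fy=k,interpolation=cv2.INTER_CUBIC))
d,_=load("top0");im=cv2.cvtColor(d["pixels"],cv2.COLOR_RGB2BGR)[155:245,270:400]
cv2.imwrite("pics/top0_y.png",cv2.resize(im,None,fx=6,fy=6,interpolation=cv2.INTER_CUBIC))
E
```

```text
(no output)
```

View pics/top0_z.png

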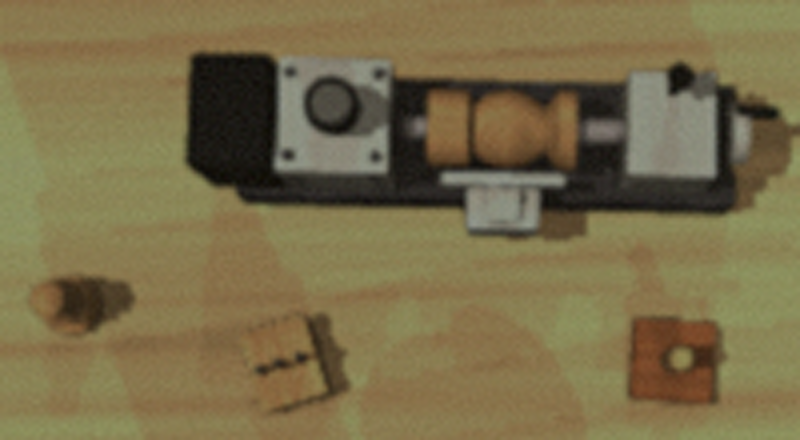

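View pics/top0_y.png

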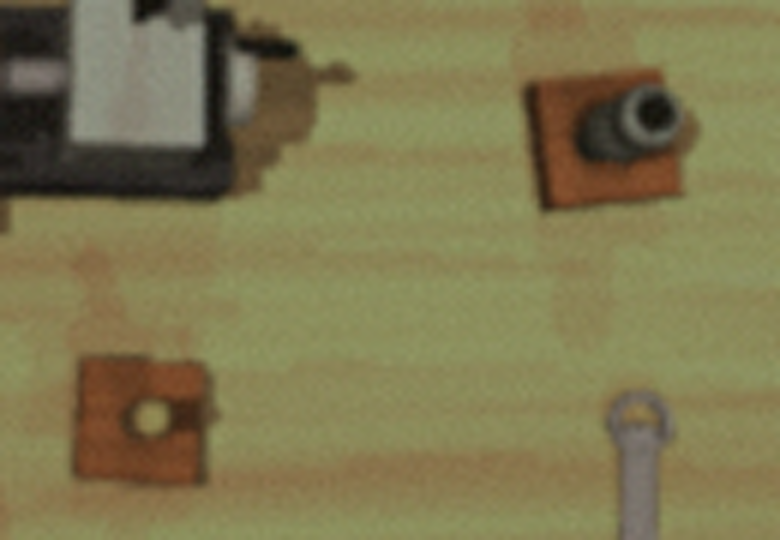

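View pics/scene0_z.png

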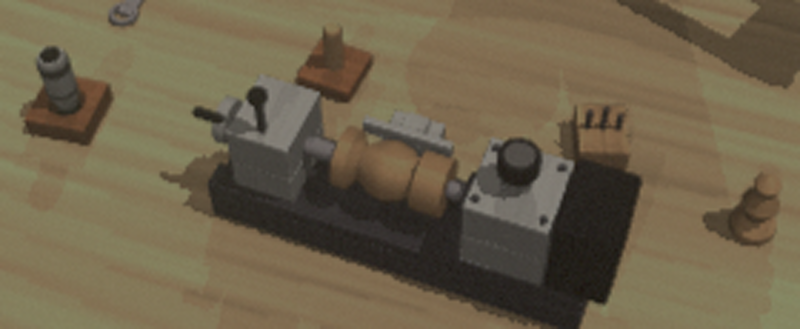

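Run:
```python
from h import *
t,_=load("top0");s,_=load("scene0")
P={"cap":((332,103),(520,156),174),"post":((680,358),(333,30),75),"scope":(None,(52,56),94),"lever":((683,72),(258,95),185)}
for k,(a,b,z) in P.items():
    ua=np.array(a)/4+(125,135) if a else np.array((655,110))/6+(270,155)
    ub=np.array(b)/(800/280)+(110,160)
    print(k,ua.round(1),ub.round(1),plane(t,ua,z).round(1),plane(s,ub,z).round(1),tri([ray(t,ua),ray(s,ub)]).round(1))
    
# headstock corners z135
for a in [(278,60),(392,60),(392,175),(276,172)]:
    print(plane(t,np.array(a)/4+(125,135),135).round(1))
for a in [(530,85),(660,70),(683,192),(547,208)]:
    print("stand",plane(t,np.array(a)/6+(270,155),24).round(1))
```

```text
cap [208.  160.8] [292.  214.6] [592.6 150.1 174. ] [595.4 157.5 174. ] [592.8 153.8 169.3]
post [295.  224.5] [226.6 170.5] [427.  -79.1  75. ] [431.2 -71.6  75. ] [426.3 -77.   68.5]
scope [379.2 173.3] [128.2 179.6] [ 562.4 -317.4   94. ] [ 563.3 -307.9   94. ] [ 561.4 -314.4   90.9]
lever [295.8 153. ] [200.3 193.2] [605.6 -74.9 185. ] [611.3 -64.5 185. ] [606.  -72.  176.9]
[630.4 189.8 135. ]
[628.8 113.7 135. ]
[550.9 114.8 135. ]
[554.7 191.5 135. ]
stand [ 587.3 -280.1   24. ]
stand [ 593.4 -345.4   24. ]
stand [ 532.2 -352.8   24. ]
stand [ 525.8 -284.9   24. ]
```

Call:
jog_arm(deltas=[[0, 0, 7.1, 0, 0, -3, 1], [0, 0, 7.1, 0, 0, -3, 1], [0, 0, 7.1, 0, 0, -3, 1], [0, 0, 7.1, 0, 0, -3, 1], [0, 0, 7.1, 0, 0, -3, 1], [0, 0, 7.1, 0, 0, -3, 1], [0, 0, 7.1, 0, 0, -3, 1], [0, 0, 7.1, 0, 0, -3, 1], [0, 0, 7.1, 0, 0, -3, 1], [0, 0, 7.1, 0, 0, -3, 1], [0, 0, 0.85, 0, 0, -3, 1]])

```text
clock: 1.07
tcp_pos: [194.6, 593.6, 263.9]
eef_rot: [-3.141, 0.001, 1.568]
contact_force: [-0.8, -0.6, 0.4]
opening: 85.1
```

Call:
jog_arm(deltas=[[0, 0, 0, -27.5, 25, 0, 1], [0, 0, 0, -27.5, 25, 0, 1], [0, 0, 0, -27.5, 25, 0, 1], [0, 0, 0, -27.5, 25, 0, 1], [0, 0, 0, -27.5, 25, 0, 1], [0, 0, 0, -27.5, 25, 0, 1], [0, 0, 0, -27.5, 25, 0, 1], [0, 0, 0, -27.5, 25, 0, 1], [0, 0, 0, -27.5, 25, 0, 1], [0, 0, 0, -27.5, 25, 0, 1], [0, 0, 0, -27.5, 25, 0, 1], [0, 0, 0, -27.5, 25, 0, 1], [0, 0, 0, -27.5, 25, 0, 1], [0, 0, 0, -27.5, 25, 0, 1], [0, 0, 0, -27.5, 25, 0, 1], [0, 0, 0, -27.5, 25, -12, 1], [0, 0, 0, 0, 0, 0, 1], [0, 0, 0, 0, 0, 0, 1], [0, 0, 0, 0, 0, 0, 1]])

```text
clock: 2.65
tcp_pos: [594.3, 154.0, 275.9]
eef_rot: [-3.14, -0.001, 1.572]
contact_force: [0.2, 0.2, -1.0]
opening: 85.6
```

Run:
```python
from h import *
d,s=snap("wrist","w1"); print(s["clock"],s["tcp_pos"],s["eef_rot"],s["qpos"])
```

```text
2.65 [594.2503214  153.97944612 275.86352974] [-3.14033722e+00 -5.07943122e-04  1.57158230e+00] [1.38923626e-01 1.61790408e-01 1.59337628e+00 6.87480253e-04
 1.38759955e+00 1.38011694e-01]
```

View pics/w1.png

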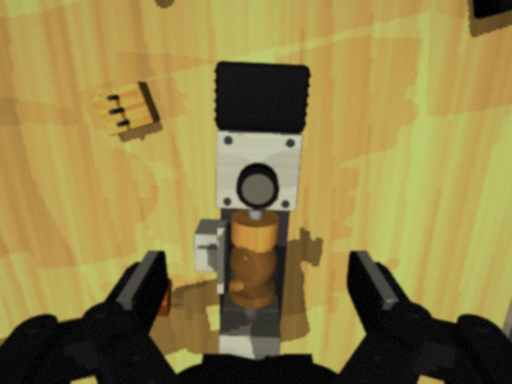

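Run:
```python
from h import *
d,s=load("w1");im=cv2.cvtColor(d["pixels"],cv2.COLOR_RGB2BGR)
cv2.imwrite("pics/w1z.png",cv2.resize(im[120:220,200:320],None,fx=6,fy=6,interpolation=cv2.INTER_CUBIC))
a=(s["tcp_pos"],s["eef_rot"])
g=cv2.cvtColor(im,cv2.COLOR_BGR2GRAY)
sub=g[155:210,232:285]
print(sub[::4,::4])
m=((sub<70)).astype(np.uint8)
n,l,st,c=cv2.connectedComponentsWithStats(m)
print(st,c+[232,155])
```

```text
[[182 187 186 189 192 190 190 190 189 186 172 169 172 168]
 [182 180 180 177 182 192 187 189 182 171 171 171 175 173]
 [174 174 177 174 158 107  64  71 118 165 169 171 173 170]
 [184 181 183 108   5   8   9  11  10  31 142 168 170 170]
 [182 177 125  10  20  18  20  18  16  10  24 161 173 174]
 [178 174  36  16  33  74  93  91  58  23  12  84 171 174]
 [177 153  17  41  97 100  99  98  97  84  17  42 172 175]
 [178 120  16  90 100  96  97  97  97 100  60  28 165 172]
 [182 103  28  98  99  98  99  96  99 100  86  21 162 175]
 [189 105  27  97 100 100  99  98  98 100  85  20 175 192]
 [188 164  21  92  99  96 100 100  98  99  60  33 185 185]
 [179 187  68  27  92 100  99  98  98  80  19  94 189 165]
 [181 192 181  76  25  60  82  77  48  23  83 183 167  56]
 [159 162 170 172 123  55  19  30  47 114 178 184 183 102]]
[[   0    0   53   55 2113]
 [   5    8   42   47  791]
 [  51   47    2    5    8]
 [   0   54    3    1    3]] [[258.10837672 181.3450071 ]
 [257.54614412 183.42477876]
 [283.625      204.        ]
 [233.         209.        ]]
```

View pics/w1z.png

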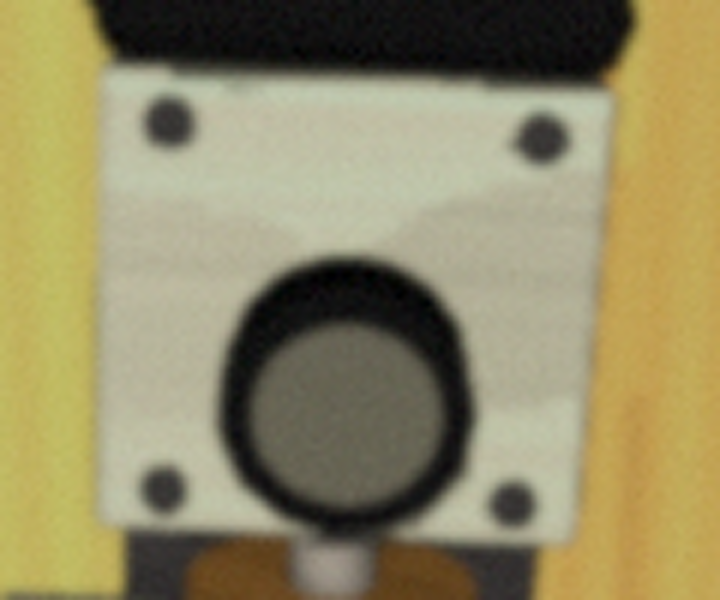

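Run:
```python
from h import *
d,s=load("w1");a=(s["tcp_pos"],s["eef_rot"])
f=lambda u:np.array(u)/6+(200,120)-0.4
print("cap",plane(d,f((346,414)),174,*a).round(1))
for u in [(103,66),(613,91),(578,543),(100,520)]:print(plane(d,f(u),135,*a).round(1))
for u in [(169,121),(541,139),(512,504),(163,490)]:print(plane(d,f(u),135,*a).round(1))
```

```text
cap [594.  152.8 174. ]
[557.9 193.9 135. ]
[633.8 190.2 135. ]
[631.5 117.3 135. ]
[554.5 121.3 135. ]
[567.5 185.7 135. ]
[623.3 183.  135. ]
[620.6 124.  135. ]
[564.8 126.4 135. ]
```

Call:
jog_arm(deltas=[[0, 0, 0, -1, 0, 15, 1], [0, 0, 0, 0, 0, 20, 1], [0, 0, 0, 0, 0, 20, 1], [0, 0, 0, 0, 0, 20, 1], [0, 0, 0, 0, 0, 20, 1], [0, 0, 0, 0, 0, 15, 1], [0, 0, 0, 0, 0, 10, 1], [0, 0, 0, 0, 0, 6, 1], [0, 0, 0, 0, 0, 6, 1], [0, 0, 0, 0, 0, 0, 1], [0, 0, 0, 0, 0, 0, 0.3], [0, 0, 0, 0, 0, 0, 0.3], [0, 0, 0, 0, 0, 0, 0.3], [0, 0, 0, 0, 0, 0, 0.3], [0, 0, 0, 0, 0, 0, 0.3]], newtons=30)

```text
clock: 3.95
tcp_pos: [595.1, 152.9, 145.0]
eef_rot: [3.14, -0.0, 1.571]
contact_force: [0.1, -0.1, 0.3]
opening: 55.8
```

Call:
jog_arm(deltas=[[0, 0, 0, 0, 0, 0, 0.1], [0, 0, 0, 0, 0, 0, 0], [0, 0, 0, 0, 0, 0, -0.1], [0, 0, 0, 0, 0, 0, -0.2], [0, 0, 0, 0, 0, 0, -0.3], [0, 0, 0, 0, 0, 0, -0.4], [0, 0, 0, 0, 0, 0, -0.5], [0, 0, 0, 0, 0, 0, -0.5], [0, 0, 0, 0, 0, 0, -0.5], [0, 0, 0, 0, 0, 0, -0.5]], newtons=30)

```text
clock: 4.78
tcp_pos: [594.8, 152.9, 144.5]
eef_rot: [3.141, -0.0, 1.571]
contact_force: [-0.1, -0.6, 2.7]
opening: 36.0
```

Run:
```python
from h import *
d,s=snap("wrist","w2"); print(s)
```

```text
{'clock': 4.7833, 'qpos': array([ 1.37461914e-01,  2.79028219e-01,  1.70930985e+00, -3.68123958e-05,
        1.15290806e+00,  1.37489264e-01]), 'joint_vel': array([ 1.94793831e-03, -3.77851969e-05,  1.95620192e-05,  6.35041112e-04,
        8.03067863e-04,  1.25651434e-03]), 'joint_efforts': array([ 6.09745458e-02, -3.87376606e+01, -2.73312038e+01,  3.58747726e-02,
       -1.31806671e-01,  1.13211834e-03]), 'tcp_pos': array([594.82678968, 152.94121968, 144.54103171]), 'eef_rot': array([ 3.14124478e+00, -1.41619103e-05,  1.57078391e+00]), 'contact_force': array([-0.06282999, -0.60834954,  2.65378253]), 'ft_torque': array([0.02372725, 0.09158111, 0.00651212]), 'opening': 35.97122138128479}
```

View pics/w2.png

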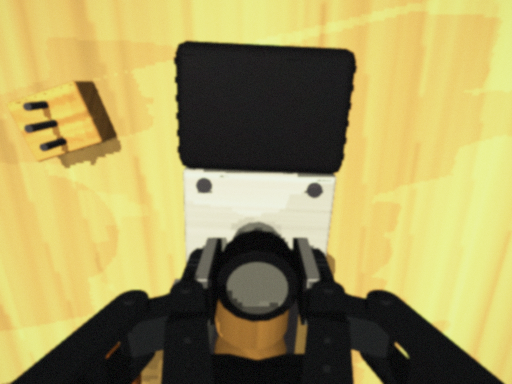

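Call:
jog_arm(deltas=[[0, 0, 0, 0, 0, -2, -0.5], [0, 0, 0, 0, 0, -3, -0.5], [0, 0, 0, 0, 0, -5, -0.5], [0, 0, 0, 0, 0, -10, -0.5], [0, 0, 0, 0, 0, -10, -0.5], [0, 0, 0, 0, 0, -10, -0.5], [0, 0, 0, 0, 0, -10, -0.5], [0, 0, 0, 0, 0, -10, -0.5], [0, 0, 0, 0, 0, 0, -0.5], [0, 0, 0, 0, 0, 0, -0.5]])

```text
clock: 5.67
tcp_pos: [595.5, 153.0, 205.8]
eef_rot: [3.139, -0.0, 1.571]
contact_force: [0.2, 0.2, -0.5]
opening: 35.3
```

Call:
jog_arm(deltas=[[0, 0, 0, -10, -6, 0, -0.5], [0, 0, 0, -19, -12, 0, -0.5], [0, 0, 0, -19, -12, 0, -0.5], [0, 0, 0, -19, -12, 0, -0.5], [0, 0, 0, -19, -12, 0, -0.5], [0, 0, 0, -19, -12, 0, -0.5], [0, 0, 0, -19, -12, 0, -0.5], [0, 0, 0, -19, -12, 0, -0.5], [0, 0, 0, -19, -12, 0, -0.5], [0, 0, 0, -19, -12, 0, -0.5], [0, 0, 0, -19, -12, 0, -0.5], [0, 0, 0, -19, -12, 0, -0.5], [0, 0, 0, -19, -12, 0, -0.5], [0, 0, 0, -19, -12, 0, -0.5], [0, 0, 0, -16, -4, 0, -0.5], [0, 0, 0, 0, 0, 0, -0.5], [0, 0, 0, 0, 0, 0, -0.5], [0, 0, 0, 0, 0, 0, -0.5]])

```text
clock: 7.17
tcp_pos: [428.1, -119.7, 203.7]
eef_rot: [-3.141, -0.001, 1.57]
contact_force: [0.9, -0.3, -0.9]
opening: 35.7
```

Run:
```python
from h import *
d,s=snap("wrist","w3"); print(s["clock"],s["tcp_pos"],s["eef_rot"],s["opening"])
```

```text
7.1667 [ 428.12969242 -119.67275033  203.71217112] [-3.14059934e+00 -9.39656657e-04  1.57032929e+00] 35.69221548706289
```

View pics/w3.png

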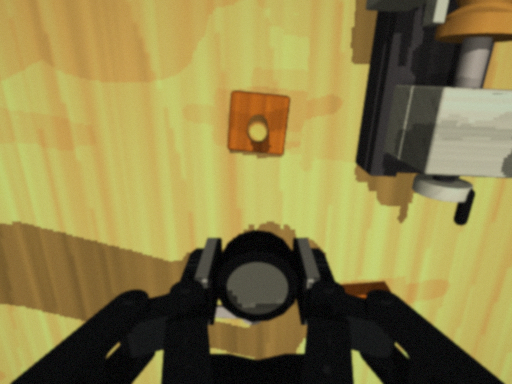

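Run:
```python
from h import *
d,s=load("w3");im=cv2.cvtColor(d["pixels"],cv2.COLOR_RGB2BGR);a=(s["tcp_pos"],s["eef_rot"])
A=cv2.resize(im[85:165,215:305],None,fx=5,fy=5,interpolation=cv2.INTER_CUBIC)
B=cv2.resize(im[220:330,205:315],None,fx=4,fy=4,interpolation=cv2.INTER_CUBIC)
H=max(A.shape[0],B.shape[0]);o=np.zeros((H,A.shape[1]+B.shape[1],3),np.uint8);o[:A.shape[0],:A.shape[1]]=A;o[:B.shape[0],A.shape[1]:]=B
cv2.imwrite("pics/w3z.png",o)
g=cv2.cvtColor(im,cv2.COLOR_BGR2GRAY)
print(g[118:148:2,244:276:2])
sub=g[255:322,215:305];m=((sub>50)&(sub<110)).astype(np.uint8);n,l,st,c=cv2.connectedComponentsWithStats(m)
for i in range(1,n):
    if st[i,4]>200:
        print(st[i],c[i]+[215,255]); print("cap",plane(d,c[i]+[215,255],s["tcp_pos"][2]+29.5,*a))
```

```text
[[ 98  97  99  93  87  84  84  84  84  77  81 100  99  96  96  96]
 [ 97  96  95  90  90  89  93  91  86  78  74  83 101 100  95  97]
 [101  95  87  91 101 114 121 122 114  94  78  74  97 101  97  98]
 [ 97  93  90 104 128 147 156 161 148 130 103  79  94 101  98 101]
 [100  91 104 131 156 173 176 177 172 163 128  94  93 100 101  99]
 [ 97  92 112 154 173 175 175 177 176 174 155 109  91  95  98 101]
 [ 95  88 114 164 181 182 179 179 176 179 170 123  84 101 101 105]
 [104  90 110 164 180 180 180 181 177 177 173 128  85 109 113 111]
 [102  95  91 147 177 181 182 183 179 177 169 118  82 111 117 117]
 [106 101  86 123 162 176 185 182 182 176 152  88  73 113 115 120]
 [103 105  97  89 131 162 172 180 176 156 109  69  79 111 120 118]
 [103 108 110  89  83 107 129 136 131 105  72  62  76 114 120 119]
 [104 106 116  92  62  65  64  65  59  63  63  71  79 110 117 116]
 [102 106 113  98  72  61  64  58  54  66  68  69  78 105 118 117]
 [100 108 113 113  91  67  63  59  60  65  67  67  69  89 113 111]]
[  12    7   61   51 2311] [257.61445262 286.19385547]
cap [ 427.9843927  -118.96890228  233.21217112]
```

View pics/w3z.png

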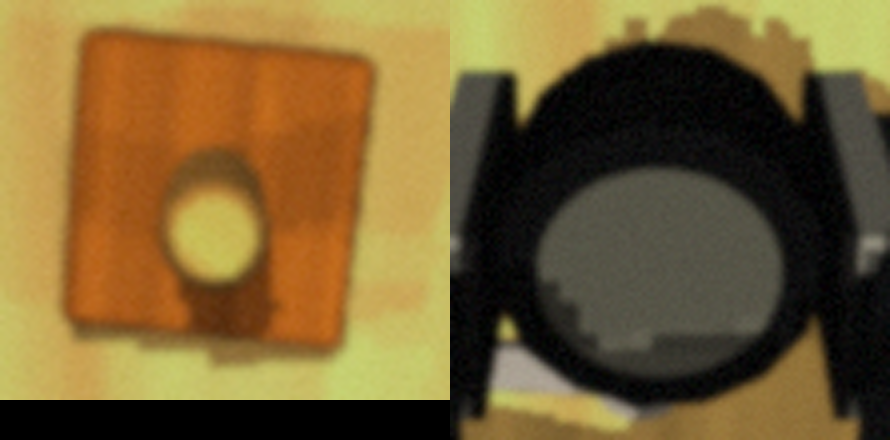

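Run:
```python
from h import *
d,s=load("w3");im=cv2.cvtColor(d["pixels"],cv2.COLOR_RGB2GRAY);a=(s["tcp_pos"],s["eef_rot"])
m=(im[118:146,244:274]>145).astype(np.uint8);n,l,st,c=cv2.connectedComponentsWithStats(m)
for i in range(1,n):
    if st[i,4]>30: print(st[i],c[i]+[244,118],plane(d,c[i]+[244,118],75,*a))
```

```text
[  5   6  17  16 211] [257.38388626 131.44549763] [428.06031706 -78.52451883  75.        ]
```

Call:
jog_arm(deltas=[[0, 0, 0, 10, 0, 0, -0.5], [0, 0, 0, 15, 0, 0, -0.5], [0, 0, 0, 10, 0, 0, -0.5], [0, 0, 0, 6, 0, 0, -0.5], [0, 0, 0, 0, 0, 10, -0.5], [0, 0, 0, 0, 0, 20, -0.5], [0, 0, 0, 0, 0, 20, -0.5], [0, 0, 0, 0, 0, 20, -0.5], [0, 0, 0, 0, 0, 20, -0.5], [0, 0, 0, 0, 0, 10, -0.5], [0, 0, 0, 0, 0, 0, -0.5], [0, 0, 0, 0, 0, 0, -0.5]])

```text
clock: 8.22
tcp_pos: [428.3, -79.0, 103.8]
eef_rot: [-3.14, -0.0, 1.571]
contact_force: [-0.1, -0.1, -0.1]
opening: 35.7
```

Run:
```python
from h import *
d,s=snap("scene","s3"); print(s["clock"],s["tcp_pos"],s["eef_rot"],s["opening"])
im=cv2.imread("pics/s3.png");cv2.imwrite("pics/s3z.png",cv2.resize(im[110:230,150:310],None,fx=5,fy=5,interpolation=cv2.INTER_CUBIC))
```

```text
8.2167 [428.25371347 -78.95776494 103.75708767] [-3.14002445e+00 -4.25937161e-04  1.57093343e+00] 35.68097411623246
```

View pics/s3z.png

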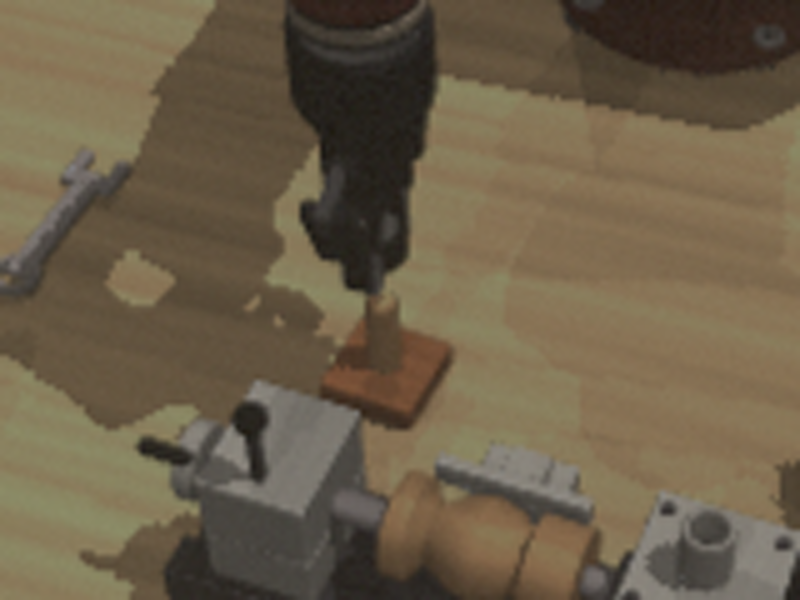

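Run:
```python
from h import *
d,s=load("s3")
for p in [(428.1,-78.5,75),(428,-78.5,75+20),(446,-79,106),(450,-79,106),(428,-79,113)]:
    print(p,(proj(d,p)-(150,110))*5)
```

```text
(428.1, -78.5, 75) [373.36347636 295.87380887]
(428, -78.5, 95) [371.56150131 271.78818084]
(446, -79, 106) [358.08692756 280.5092394 ]
(450, -79, 106) [355.48065766 285.53971664]
(428, -79, 113) [369.00240814 249.46970556]
```

Call:
jog_arm(deltas=[[0, 0, 0, 1.5, 0, 0, -0.5], [0, 0, 0, 0, 0, 5, -0.5], [0, 0, 0, 0, 0, 10, -0.5], [0, 0, 0, 0, 0, 10, -0.5], [0, 0, 0, 0, 0, 10, -0.5], [0, 0, 0, 0, 0, 6, -0.5], [0, 0, 0, 0, 0, 4, -0.5], [0, 0, 0, 0, 0, 3, -0.5], [0, 0, 0, 0, 0, 2, -0.5], [0, 0, 0, 0, 0, 0, -0.5], [0, 0, 0, 0, 0, 0, -0.5]])

```text
clock: 9.18
tcp_pos: [428.9, -77.7, 54.4]
eef_rot: [3.141, 0.0, 1.571]
contact_force: [0.9, 0.5, -0.2]
opening: 35.8
```

Run:
```python
from h import *
d,s=snap("scene","s4"); print(s["clock"],s["tcp_pos"],s["contact_force"],s["opening"])
im=cv2.imread("pics/s4.png");cv2.imwrite("pics/s4z.png",cv2.resize(im[130:210,180:270],None,fx=7,fy=7,interpolation=cv2.INTER_CUBIC))
snap("wrist","w4")
```

```text
9.1833 [428.90408517 -77.67074243  54.43437891] [ 0.88244652  0.49086258 -0.1867187 ] 35.77325959956186
```

View pics/s4z.png

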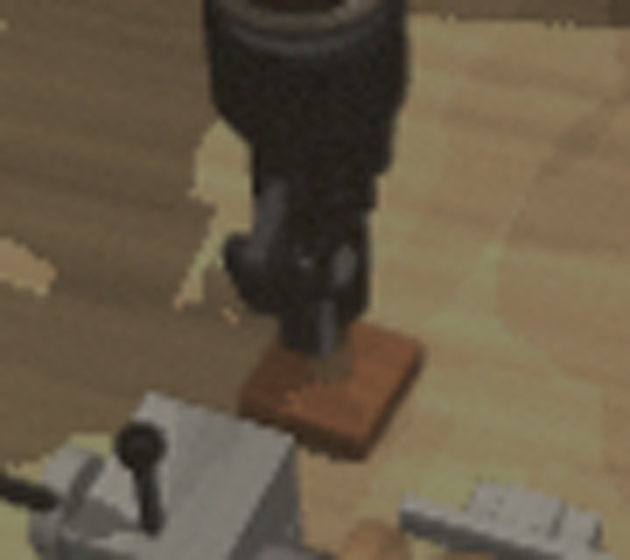

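View pics/w4.png

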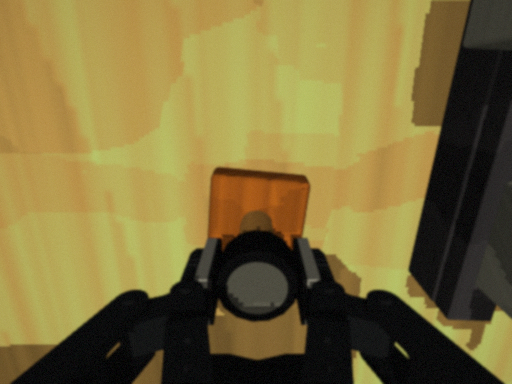

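Call:
jog_arm(deltas=[[0, 0, 0, 0, 0, 1.5, -0.5], [0, 0, 0, 0, 0, 1.5, -0.5], [0, 0, 0, 0, 0, 0.5, -0.5], [0, 0, 0, 0, 0, 0, -0.5], [0, 0, 0, 0, 0, 0, -0.1], [0, 0, 0, 0, 0, 0, 0], [0, 0, 0, 0, 0, 0, 0.2], [0, 0, 0, 0, 0, 0, 0.4], [0, 0, 0, 0, 0, 0, 0.6], [0, 0, 0, 0, 0, 0, 0.8], [0, 0, 0, 0, 0, 0, 0.8], [0, 0, 0, 0, 0, 0, 0.8]])

```text
clock: 10.28
tcp_pos: [428.7, -77.6, 50.8]
eef_rot: [-3.142, 0.0, 1.571]
contact_force: [-1.1, -1.1, -0.4]
opening: 76.9
```

Call:
jog_arm(deltas=[[0, 0, 0, 0, 0, -5, 0.8], [0, 0, 0, 0, 0, -10, 0.8], [0, 0, 0, 0, 0, -20, 0.8], [0, 0, 0, 0, 0, -25, 1], [0, 0, 0, 0, 0, -25, 1], [0, 0, 0, 0, 0, -25, 1], [0, 0, 0, 0, 0, -10, 1], [0, 0, 0, 0, 0, 0, 1], [0, 0, 0, 0, 0, 0, 1]])

```text
clock: 11.03
tcp_pos: [428.9, -77.7, 171.2]
eef_rot: [3.14, 0.001, 1.571]
contact_force: [0.3, -0.5, 0.3]
opening: 85.3
```

Run:
```python
from h import *
d,s=snap("wrist","w5"); print(s["clock"],s["tcp_pos"],s["contact_force"],s["opening"])
d,s=snap("scene","s5")
im=cv2.imread("pics/s5.png");im2=cv2.imread("pics/w5.png")
A=cv2.resize(im[140:220,190:270],(380,380),interpolation=cv2.INTER_CUBIC);B=cv2.resize(im2[100:260,180:340],(380,380),interpolation=cv2.INTER_CUBIC)
cv2.imwrite("pics/s5z.png",np.hstack([A,B]))
```

```text
11.0333 [428.91163676 -77.67039451 171.21200745] [ 0.30141308 -0.4712845   0.32019746] 85.25521152783213
```

View pics/s5z.png

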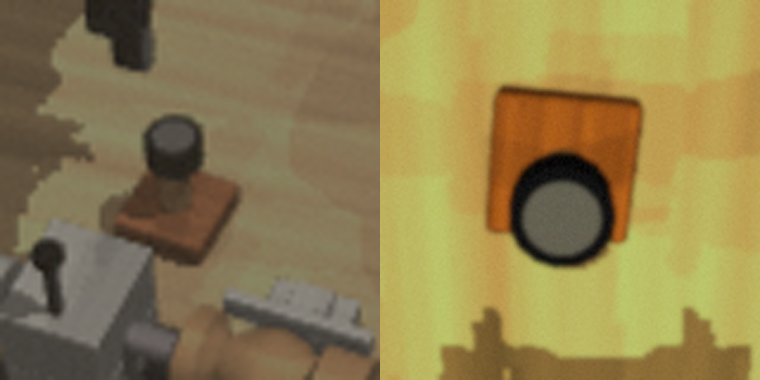

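Call:
jog_arm(deltas=[[0, 0, 0, -10, 6, -1, 1], [0, 0, 0, -23, 13, -3, 1], [0, 0, 0, -23, 13, -3, 1], [0, 0, 0, -23, 13, -3, 1], [0, 0, 0, -23, 13, -3, 1], [0, 0, 0, -23, 13, -3, 1], [0, 0, 0, -23, 13, -3, 1], [0, 0, 0, -23, 13, -3, 1], [0, 0, 0, -23, 13, -3, 1], [0, 0, 0, -23, 13, -2, 1], [0, 0, 0, -19, 10, 0, 1], [0, 0, 0, 0, 0, 0, 1], [0, 0, 0, 0, 0, 0, 1], [0, 0, 0, 0, 0, 0, 1]])

```text
clock: 12.3
tcp_pos: [560.7, -313.1, 195.8]
eef_rot: [-3.139, -0.002, 1.57]
contact_force: [-0.9, -0.4, -0.5]
opening: 85.7
```

Run:
```python
from h import *
d,s=snap("wrist","w6"); print(s["clock"],s["tcp_pos"],s["eef_rot"],s["opening"])
im=cv2.imread("pics/w6.png");cv2.imwrite("pics/w6z.png",cv2.resize(im[110:250,180:340],None,fx=5,fy=5,interpolation=cv2.INTER_CUBIC)[:600])
```

```text
12.3 [ 560.68273724 -313.13066688  195.774363  ] [-3.13864239e+00 -2.34808924e-03  1.57049093e+00] 85.74504856953033
```

View pics/w6.png

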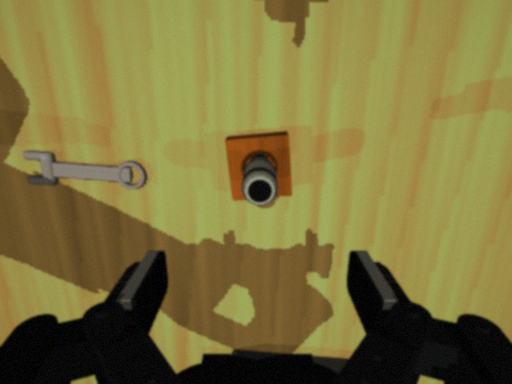

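View pics/w6z.png

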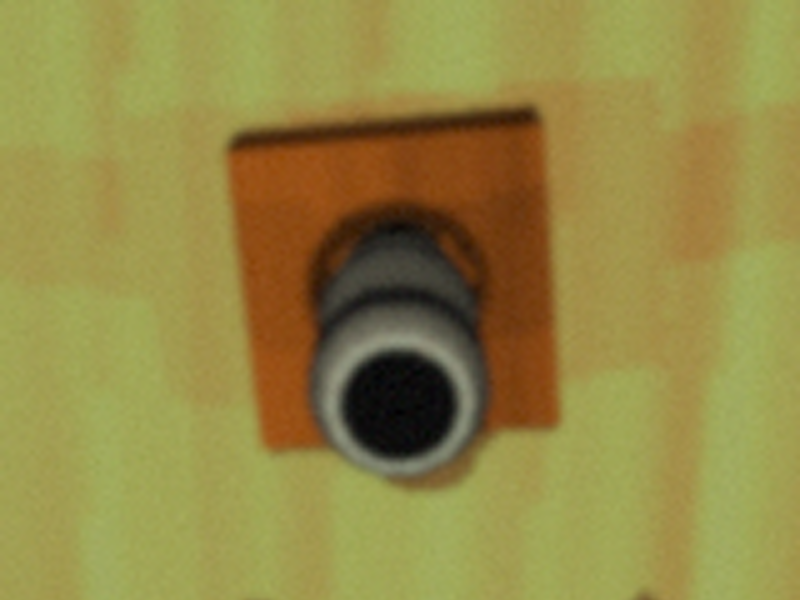

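Run:
```python
from h import *
d,s=load("w6");a=(s["tcp_pos"],s["eef_rot"])
print(plane(d,(259.9,190.4),94,*a))
c=[plane(d,np.array(u)/5+(180,110)-.4,24,*a) for u in [(232,148),(541,122),(556,425),(268,448)]]
print(np.mean(c,0),c)
```

```text
[ 562.40961614 -315.65466253   94.        ]
[ 562.39482253 -315.49442086   24.        ] [array([ 529.02518357, -286.09408629,   24.        ]), array([ 590.43676675, -280.96754809,   24.        ]), array([ 595.53934891, -344.86794107,   24.        ]), array([ 534.57799088, -350.048108  ,   24.        ])]
```

Call:
jog_arm(deltas=[[0, 0, 0, -2.4, 1.7, 10, 1], [0, 0, 0, 0, 0, 20, 1], [0, 0, 0, 0, 0, 20, 1], [0, 0, 0, 0, 0, 20, 1], [0, 0, 0, 0, 0, 20, 1], [0, 0, 0, 0, 0, 20, 1], [0, 0, 0, 0, 0, 15, 0.6], [0, 0, 0, 0, 0, 10, 0.4], [0, 0, 0, 0, 0, 5, 0.3], [0, 0, 0, 0, 0, 2, 0.2], [0, 0, 0, 0, 0, 0, 0], [0, 0, 0, 0, 0, 0, -0.1]], newtons=60)

```text
clock: 13.35
tcp_pos: [564.2, -316.5, 57.0]
eef_rot: [3.14, 0.001, 1.571]
contact_force: [0.4, 0.1, -1.3]
opening: 38.5
```

Call:
jog_arm(deltas=[[0, 0, 0, 0, 0, 0, -0.2], [0, 0, 0, 0, 0, 0, -0.3], [0, 0, 0, 0, 0, 0, -0.4], [0, 0, 0, 0, 0, 0, -0.5], [0, 0, 0, 0, 0, 0, -0.6], [0, 0, 0, 0, 0, 0, -0.7], [0, 0, 0, 0, 0, 0, -0.7], [0, 0, 0, 0, 0, 0, -0.7], [0, 0, 0, 0, 0, 0, -0.7]])

```text
clock: 14.1
tcp_pos: [563.7, -316.7, 57.4]
eef_rot: [3.141, 0.001, 1.571]
contact_force: [-2.0, 0.5, 5.2]
opening: 28.5
```

Run:
```python
from h import *
d,s=snap("wrist","w7"); print(s["clock"],s["tcp_pos"],s["eef_rot"],s["opening"],s["contact_force"],s["ft_torque"])
```

```text
14.1 [ 563.73138191 -316.69287169   57.3508079 ] [3.14089505e+00 1.26628142e-03 1.57090331e+00] 28.529237840293455 [-1.9658748   0.4643833   5.18535041] [ 0.06529111  0.51189155 -0.00360551]
```

View pics/w7.png

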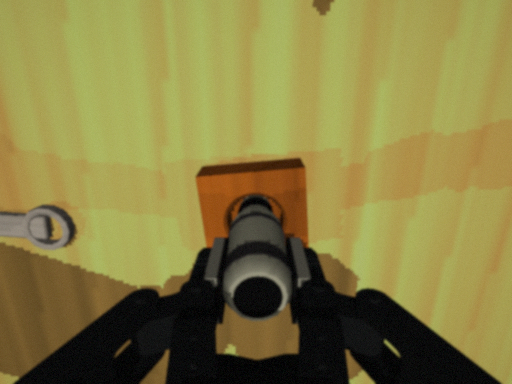

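Call:
jog_arm(deltas=[[0, 0, 0, 0, 0, -2, -0.7], [0, 0, 0, 0, 0, -3, -0.7], [0, 0, 0, 0, 0, -5, -0.7], [0, 0, 0, 0, 0, -10, -0.7], [0, 0, 0, 0, 0, -15, -0.7], [0, 0, 0, 0, 0, -20, -0.7], [0, 0, 0, 0, 0, -20, -0.7], [0, 0, 0, 0, 0, -20, -0.7], [0, 0, 0, 0, 0, -20, -0.7], [0, 0, 0, 0, 0, -20, -0.7], [0, 0, 0, 0, 0, -20, -0.7], [0, 0, 0, 0, 0, -20, -0.7], [0, 0, 0, 0, 0, -20, -0.7], [0, 0, 0, 0, 0, -15, -0.7], [0, 0, 0, 0, 0, -5, -0.7], [0, 0, 0, 0, 0, 0, -0.7], [0, 0, 0, 0, 0, 0, -0.7], [0, 0, 0, 0, 0, 0, -0.7]])

```text
clock: 15.65
tcp_pos: [562.7, -315.4, 269.4]
eef_rot: [-3.14, -0.001, 1.571]
contact_force: [-0.3, 0.4, -1.2]
opening: 28.3
```

Run:
```python
from h import *
d,s=snap("wrist","w8"); print(s["clock"],s["tcp_pos"],s["eef_rot"],s["opening"],s["contact_force"],s["ft_torque"])
d,s=snap("scene","s8");snap("top","t8")
a=cv2.imread("pics/w8.png")[130:340,150:360];b=cv2.imread("pics/s8.png")[90:210,60:180]
cv2.imwrite("pics/s8z.png",np.hstack([cv2.resize(a,(400,400)),cv2.resize(b,(400,400),interpolation=cv2.INTER_CUBIC)]))
```

```text
15.65 [ 562.65763376 -315.4355987   269.35215324] [-3.13960259e+00 -1.49130825e-03  1.57079519e+00] 28.337244027143253 [-0.2673081   0.41051728 -1.15189325] [ 0.01439449 -0.01583583 -0.00609471]
```

View pics/s8z.png

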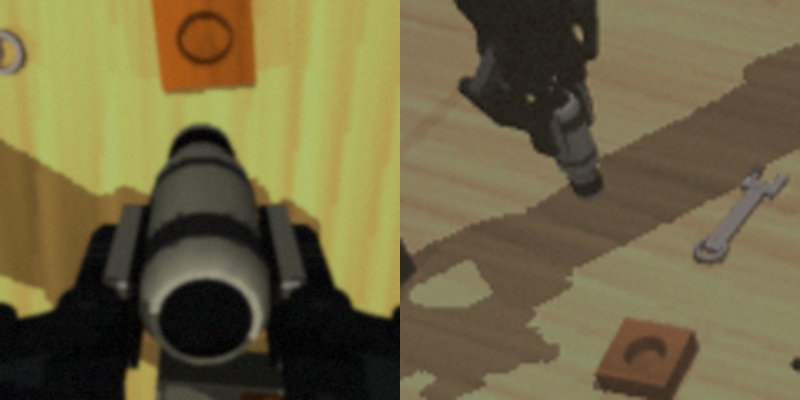

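Run:
```python
from h import *
d,s=load("w8");a=(s["tcp_pos"],s["eef_rot"]);t=s["tcp_pos"]
k=210/400
def c(u): return np.array(u)*k+(150,130)
im=d["pixels"];cv2.imwrite("pics/w8z.png",cv2.resize(cv2.cvtColor(im,cv2.COLOR_RGB2BGR)[180:330,210:310],None,fx=4,fy=4,interpolation=cv2.INTER_CUBIC))
q=lambda p:((proj(d,p,*a)-(210,180))*4).round()
for r0,z in[(15,36.65),(15,36.65-64),(11,-53.35)]:
    C=t+[0,0,z]
    print("z",z,"left",q(C-[r0,0,0]),"right",q(C+[r0,0,0]),"far",q(C+[0,r0,0]),"near",q(C-[0,r0,0]))
```

```text
z 36.65 left [ 42. 475.] right [341. 475.] far [192. 345.] near [192. 595.]
z -27.35 left [ 90. 192.] right [292. 191.] far [191.  97.] near [191. 281.]
z -53.35 left [125. 123.] right [257. 123.] far [191.  61.] near [191. 182.]
```

View pics/w8z.png

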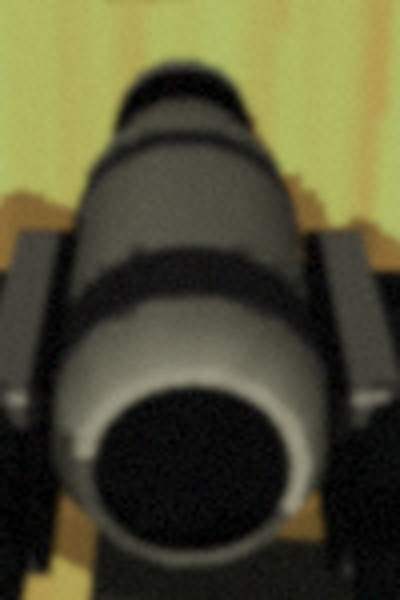

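Run:
```python
from h import *
d,s=load("w8");a=(s["tcp_pos"],s["eef_rot"]);t=s["tcp_pos"]
g=cv2.cvtColor(d["pixels"],cv2.COLOR_RGB2GRAY)
print(proj(d,t+[0,0,-53.35],*a))
for y in range(194,216,2): print(y,g[y,232:280:1])
```

```text
[257.7184305  210.67035219]
194 [166 171 171 169 170 168 167 163 164 163 161 160 160 159 165 166 168 164
 153 151 144 140 139 139 139 138 140 141 156 163 171 174 174 171 172 172
 172 169 168 170 168 163 167 163 163 166 167 169]
196 [167 170 170 172 168 168 166 166 165 164 160 158 160 150 148 139 123 111
  89  81  81  74  71  72  73  66  73  78  92 107 121 132 146 156 165 171
 172 170 168 165 164 166 163 164 164 164 167 166]
198 [168 169 168 170 172 168 165 164 164 163 158 147 124 105  88  69  54  40
  34  28  21  23  21  20  18  20  17  20  30  32  43  59  73 101 128 151
 165 168 172 169 169 166 166 165 166 166 167 168]
200 [171 171 173 171 169 169 166 165 164 153 137 108  80  50  30  16  11   3
   2   9  10   6  13  11   6   5   7   8   7   8  17   7  19  34  59  87
 124 147 161 166 163 163 166 164 163 165 167 172]
202 [168 169 170 172 172 168 165 160 146 117  81  47  25   5  10   2   9   5
   6  15   2   8   9   6   3   1   3   5  11   2   6   1   7  13  16  31
  60 100 139 161 165 166 167 163 163 167 169 171]
204 [166 168 169 169 168 170 162 145 114  66  32   6   5   8   7   9   2
[... 427 characters left out ...]
71  68  71  70  71  66  65  63  61  58  56  45  34
  26  13  26  60 103 140 156 161 164 163 167 166]
210 [165 166 171 169 168 151 115  62  27  29  37  52  64  69  70  71  72  75
  73  72  74  72  71  76  70  71  70  72  67  71  69  67  66  62  58  52
  42  37  26  29  61 101 139 157 163 164 168 168]
212 [167 169 169 167 163 139  97  56  50  57  70  73  70  65  58  57  57  55
  58  54  53  51  51  49  50  52  48  48  50  54  49  54  51  57  61  62
  68  61  57  50  56  90 130 151 163 164 167 169]
214 [166 167 168 167 158 132  98  75  70  67  63  61  53  41  35  32  27  26
  24  30  32  29  24  28  26  28  29  25  29  28  25  27  29  31  35  43
  54  53  61  58  63  74  97 122 149 163 169 169]
```

Call:
jog_arm(deltas=[[0, 0, 0, 8, 0, 0, -0.7], [0, 0, 0, 16, 1, 0, -0.7], [0, 0, 0, 24, 2, 0, -0.7], [0, 0, 0, 24, 2, 0, -0.7], [0, 0, 0, 24, 2, 0, -0.7], [0, 0, 0, 24, 2, 0, -0.7], [0, 0, 0, 24, 2, 0, -0.7], [0, 0, 0, 24, 2, 0, -0.7], [0, 0, 0, 24, 2, 0, -0.7], [0, 0, 0, 24, 2, 0, -0.7], [0, 0, 0, 24, 2, 0, -0.7], [0, 0, 0, 24, 2, 0, -0.7], [0, 0, 0, 24, 2, 0, -0.7], [0, 0, 0, 24, 2, 0, -0.7], [0, 0, 0, 24, 2, 0, -0.7], [0, 0, 0, 24, 2, 0, -0.7], [0, 0, 0, 24, 2, 0, -0.7], [0, 0, 0, 22, 0, 0, -0.7], [0, 0, 0, 12, 0, 0, -0.7]])

```text
clock: 17.38
tcp_pos: [593.3, 105.7, 270.7]
eef_rot: [-3.141, -0.002, 1.574]
contact_force: [-0.1, 0.3, -1.8]
opening: 28.5
```

Call:
jog_arm(deltas=[[0, 0, 0, 0, 0, 0, -0.7], [0, 0, 0, 0, 0, 0, -0.7], [0, 0, 0, 0, 0, 0, -0.7]])

```text
clock: 17.63
tcp_pos: [594.1, 101.4, 270.7]
eef_rot: [-3.141, 0.001, 1.571]
contact_force: [0.1, -0.1, -0.6]
opening: 28.4
```

Run:
```python
from h import *
d,s=snap("wrist","w9"); print(s["clock"],s["tcp_pos"],s["eef_rot"],s["opening"],s["contact_force"])
im=cv2.imread("pics/w9.png");cv2.imwrite("pics/w9z.png",cv2.resize(im[90:290,170:350],None,fx=3,fy=3,interpolation=cv2.INTER_CUBIC))
```

```text
17.6333 [594.12700978 101.36129334 270.69832249] [-3.14128425e+00  8.75887577e-04  1.57058293e+00] 28.385836450761644 [ 0.10177443 -0.12597336 -0.64413826]
```

View pics/w9z.png

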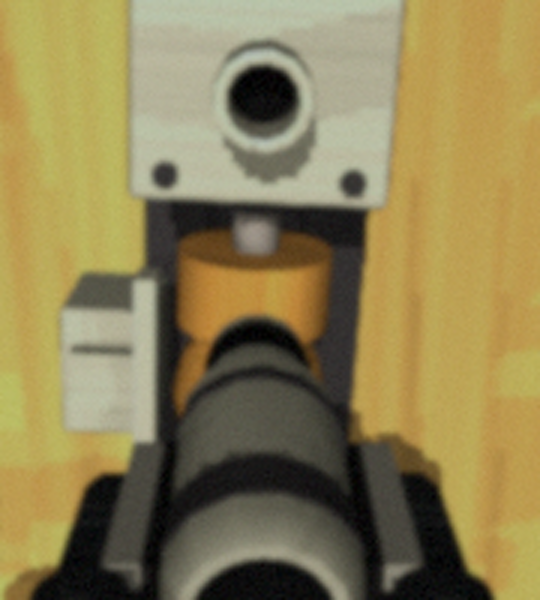

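Run:
```python
from h import *
d,s=load("w9");a=(s["tcp_pos"],s["eef_rot"])
g=cv2.cvtColor(d["pixels"],cv2.COLOR_RGB2GRAY)
sub=g[105:140,240:275]
m=(sub<70).astype(np.uint8);n,l,st,c=cv2.connectedComponentsWithStats(m)
for i in range(1,n):
    if st[i,4]>30: print("dark",st[i],c[i]+[240,105],plane(d,c[i]+[240,105],169,*a))
m=(sub>200).astype(np.uint8)
for i in range(105,140,2): print(g[i,238:280:2])
print(plane(d,(258,121.5),169,*a), plane(d,(255.6,206),s["tcp_pos"][2]-53.35,*a))
```

```text
dark [  7   7  22  20 357] [257.30532213 121.82072829] [594.03985393 153.81475523 169.        ]
[174 173 174 172 175 156 127 105 101 104 105 108  97 113 140 162 169 168
 167 170 169]
[173 174 175 169 142 113 122 157 163 170 174 176 153 117 101 125 157 166
 165 168 165]
[181 180 179 160 122 145 175 187 186 183 178 180 182 176 155 129 146 167
 172 169 167]
[180 181 175 152 164 186 180 154 127 114 106 118 152 172 181 171 135 154
 172 171 170]
[178 177 163 167 185 171 127  63  27  19  16  27  53  95 153 181 163 140
 165 174 173]
[176 172 159 180 174 114  38   7   1   5   9   4   4  25  91 164 181 153
 160 173 172]
[176 165 172 185 149  54   2   4   9  12   2   8   6  10  32 120 176 175
 162 170 167]
[173 168 180 177  99  19   5   6   4   6   3  10   4   3  15  66 161 181
 166 170 171]
[175 168 183 171  76  10   7   5   7  11   5  12  11   0   6  51 154 185
 165 167 169]
[173 169 184 167  75  18  11  13  15  12  16  18  15  13   9  47 144 184
 167 166 171]
[176 174 189 173  86  29   6   9  17  16  11  17  12  16  22  65 146 184
 167 165 171]
[173 174 186 181 109  53  27  16  16  17  11  11  19  26  50  93 165 180
 161 170 168]
[176 178 183 185 149  79  58  38  20  18  14  21  38  57  76 118 177 168
 145 165 174]
[182 178 178 183 169 117  80  67  63  59  66  66  77  80 102 158 180 156
 128 178 185]
[186 180 180 179 185 169 124  93  82  84  85  85  88 108 159 181 171 128
 127 179 185]
[188 188 184 162 168 182 177 146 121 112 106 122 147 171 185 169 134 113
 123 176 188]
[181 184 183 153 127 155 178 183 177 177 176 181 183 180 169 132 109 109
 128 182 186]
[183 183 184 167 136 114 135 158 156 174 179 176 163 145 120 109 102 118
 157 180 184]
[594.56778378 154.05460747 169.        ] [592.80512969 104.61240642 217.34832249]
```

Call:
jog_arm(deltas=[[0, 0, 0, 6, 0.6, 0, -0.7], [0, 0, 0, 12, 0, 0, -0.7], [0, 0, 0, 12, 0, 0, -0.7], [0, 0, 0, 12, 0, 0, -0.7], [0, 0, 0, 7, 0, 0, -0.7], [0, 0, 0, 3, 0, 0, -0.7], [0, 0, 0, 0, 0, 4, -0.7], [0, 0, 0, 0, 0, 6, -0.7], [0, 0, 0, 0, 0, 6, -0.7], [0, 0, 0, 0, 0, 4, -0.7], [0, 0, 0, 0, 0, 0, -0.7], [0, 0, 0, 0, 0, 0, -0.7], [0, 0, 0, 0, 0, 0, -0.7]])

```text
clock: 18.77
tcp_pos: [595.1, 153.7, 250.8]
eef_rot: [3.142, 0.0, 1.57]
contact_force: [0.1, 0.2, 0.0]
opening: 28.5
```

Run:
```python
from h import *
d,s=snap("wrist","w10"); print(s["clock"],s["tcp_pos"],s["eef_rot"],s["opening"],s["contact_force"])
snap("scene","s10");snap("top","t10")
a=cv2.imread("pics/w10.png")[130:330,170:345];b=cv2.imread("pics/s10.png")[150:270,240:345]
cv2.imwrite("pics/s10z.png",np.hstack([cv2.resize(x,(395,452),interpolation=cv2.INTER_CUBIC) for x in(a,b)]))
```

```text
18.7667 [595.08410801 153.71692308 250.81941065] [3.14150396e+00 1.72834164e-05 1.57029052e+00] 28.546387901563552 [0.11469556 0.22091496 0.02727821]
```

View pics/s10z.png

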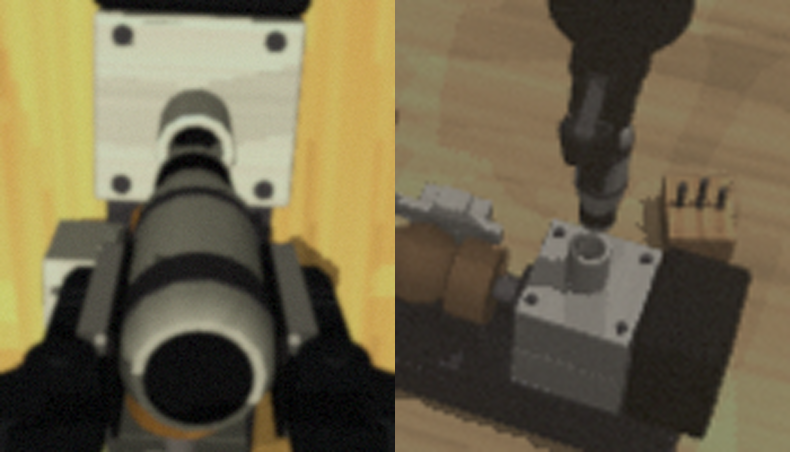

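Run:
```python
from h import *
d,s=load("s10")
q=lambda p:(proj(d,p)-(240,150))*[395/105,452/120]+[395,0]
print(q((594.2,153.4,169)),q((595.1,153.7,250.8-53.35)),q((594,153.7,197.45)),q((595.1,153.7,250.8+36)))
b=cv2.imread("pics/s10.png")[190:230,275:315]
cv2.imwrite("pics/s10y.png",cv2.resize(b,None,fx=14,fy=14,interpolation=cv2.INTER_CUBIC))
print((proj(d,(594.2,153.4,169))-(275,190))*14,[(proj(d,(595.1+i,153.7,197.45))-(275,190))*14 for i in(-11,0,11)])
```

```text
[584.17100441 245.00547091] [587.53174769 218.45330603] [588.00236806 217.07411296] [598.87051812 122.08842807]
[214.00348476 350.63980337] [array([243.91391131, 201.01280035]), array([226.51055471, 251.95034099]), array([208.85888738, 303.61465738])]
```

View pics/s10y.png

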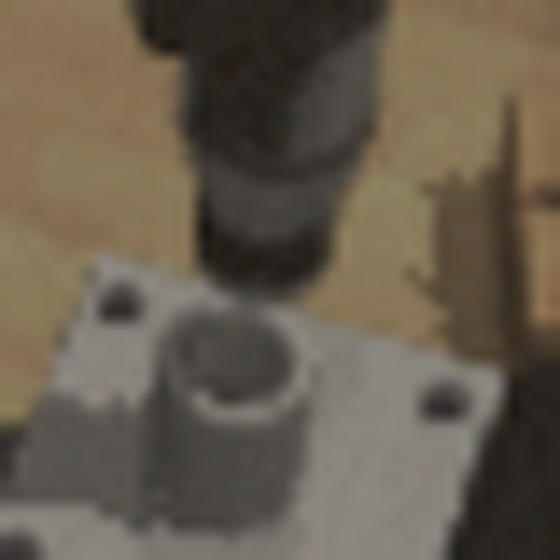

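Call:
jog_arm(deltas=[[0, 0, 0, -0.7, 0, 2, -0.7], [0, 0, 0, -0.6, 0, 4, -0.7], [0, 0, 0, 0, 0, 4, -0.7], [0, 0, 0, 0, 0, 3, -0.7], [0, 0, 0, 0, 0, 2, -0.7], [0, 0, 0, 0, 0, 2, -0.7], [0, 0, 0, 0, 0, 0, -0.7], [0, 0, 0, 0, 0, 0, -0.7], [0, 0, 0, 0, 0, 0, -0.7], [0, 0, 0, 0, 0, 0, -0.7]])

```text
clock: 19.75
tcp_pos: [595.1, 152.8, 234.1]
eef_rot: [3.141, -0.0, 1.571]
contact_force: [0.1, 0.3, -0.7]
opening: 28.3
```

Run:
```python
from h import *
d,s=snap("wrist","w11"); print(s["clock"],s["tcp_pos"],s["eef_rot"],s["opening"],s["contact_force"])
t=s["tcp_pos"];aa=(t,s["eef_rot"])
D,_=snap("scene","s11")
a=cv2.imread("pics/w11.png")[170:240,220:300];b=cv2.imread("pics/s11.png")[190:230,275:315]
cv2.imwrite("pics/s11y.png",np.hstack([cv2.resize(a,(400,350),interpolation=cv2.INTER_CUBIC),cv2.resize(b,(400,400),interpolation=cv2.INTER_CUBIC)[:350]]))
q=lambda p:((proj(D,p)-(275,190))*10+[400,0]).round();w=lambda p:((proj(d,p,*aa)-(220,170))*5).round()
R=np.array((594.2,153.4,169));L=t-[0,0,53.35]
for n,c,r in(("rim",R,13.5),("lens",L,11)):
    print(n,"scene",q(c),"wrist l/r/far/near",[w(c+np.array(v)*r) for v in((-1,0,0),(1,0,0),(0,1,0),(0,-1,0))])
```

```text
19.75 [595.1481897  152.7682598  234.10816937] [ 3.14104899e+00 -4.86445533e-05  1.57085977e+00] 28.322754021865393 [ 0.07043859  0.29507202 -0.70755027]
rim scene [553. 250.] wrist l/r/far/near [array([ 85., 166.]), array([276., 166.]), array([180.,  75.]), array([181., 253.])]
lens scene [553. 223.] wrist l/r/far/near [array([105., 203.]), array([270., 203.]), array([188., 126.]), array([188., 277.])]
```

View pics/s11y.png

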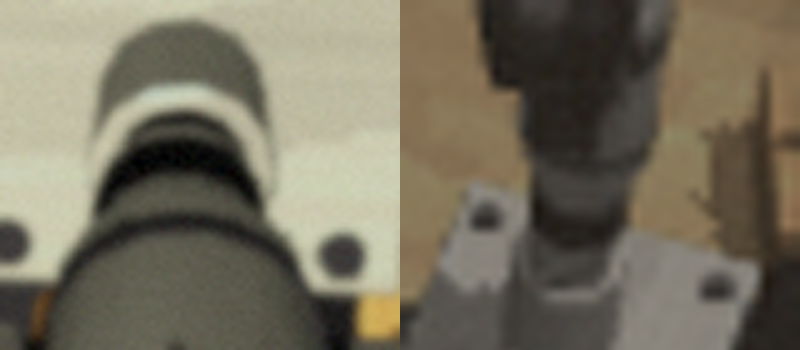

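Run:
```python
from h import *
a=cv2.imread("pics/s10.png")[200:225,280:305];b=cv2.imread("pics/s11.png")[200:225,280:305]
o=np.hstack([cv2.resize(x,(400,400),interpolation=cv2.INTER_CUBIC) for x in(a,b)])
cv2.imwrite("pics/s11x.png",cv2.convertScaleAbs(o,alpha=1.8))
for n in("s10","s11"):
    D,s=load(n);t=s["tcp_pos"];B=np.array([1.5,.5])
    print([((proj(D,p)+B-(280,200))*16).round() for p in((594.2,153.2,169),t-[0,0,53.35])])
```

```text
[array([187., 248.]), array([203., 135.])]
[array([187., 248.]), array([188., 205.])]
```

View pics/s11x.png

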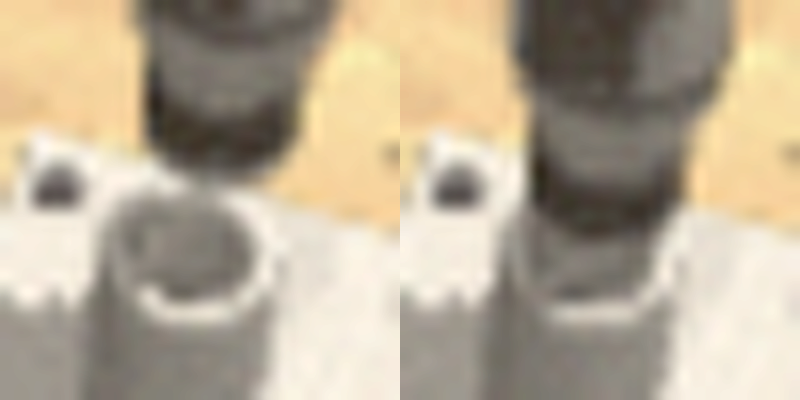

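Call:
jog_arm(deltas=[[0, 0, -3, 0, 0, 0, -0.7], [0, 0, -6, 0, 0, 0, -0.7], [0, 0, -6, 0, 0, 0, -0.7], [0, 0, -6, 0, 0, 0, -0.7], [0, 0, -6, 0, 0, 0, -0.7], [0, 0, -6, 0, 0, 0, -0.7], [0, 0, -6, 0, 0, 0, -0.7], [0, 0, -6, 0, 0, 0, -0.7], [0, 0, -6, 0, 0, 0, -0.7], [0, 0, -6, 0, 0, 0, -0.7], [0, 0, -6, 0, 0, 0, -0.7], [0, 0, -6, 0, 0, 0, -0.7], [0, 0, -6, 0, 0, 0, -0.7], [0, 0, -6, 0, 0, 0, -0.7], [0, 0, -6, 0, 0, 0, -0.7], [0, 0, -3, 0, 0, 0, -0.7], [0, 0, 0, 0, 0, 0, -0.7], [0, 0, 0, 0, 0, 0, -0.7], [0, 0, 0, 0, 0, 0, -0.7]])

```text
clock: 21.43
tcp_pos: [595.0, 152.7, 233.9]
eef_rot: [-3.142, 0.0, 3.14]
contact_force: [0.4, -0.2, -0.9]
opening: 28.5
```

Run:
```python
from h import *
d,s=snap("wrist","w12"); print(s["clock"],s["tcp_pos"],s["eef_rot"],s["opening"],s["contact_force"])
t=s["tcp_pos"];aa=(t,s["eef_rot"])
D,_=snap("scene","s12")
a=cv2.imread("pics/w12.png")[160:240,215:305]
cv2.imwrite("pics/w12z.png",cv2.resize(a,None,fx=8,fy=7.5,interpolation=cv2.INTER_CUBIC))
b=cv2.imread("pics/s12.png")[190:230,275:315];cv2.imwrite("pics/s12z.png",cv2.resize(b,None,fx=14,fy=14,interpolation=cv2.INTER_CUBIC))
w=lambda p:((proj(d,p,*aa)-(215,160))*[8,7.5]).round()
for n,c,r in(("rim",np.array((594.2,153.0,169)),13.5),("lens",t-[0,0,53.35],11)):
    print(n,[w(c+np.array(v)*r) for v in((0,-1,0),(0,1,0),(-1,0,0),(1,0,0))])
```

```text
21.4333 [595.03169346 152.69550347 233.89639414] [-3.14158924e+00  1.65687493e-04  3.14030268e+00] 28.51381970454407 [ 0.39783281 -0.23688665 -0.85246273]
rim [array([193., 332.]), array([500., 331.]), array([346., 195.]), array([346., 462.])]
lens [array([212., 389.]), array([474., 388.]), array([343., 273.]), array([343., 500.])]
```

View pics/w12z.png

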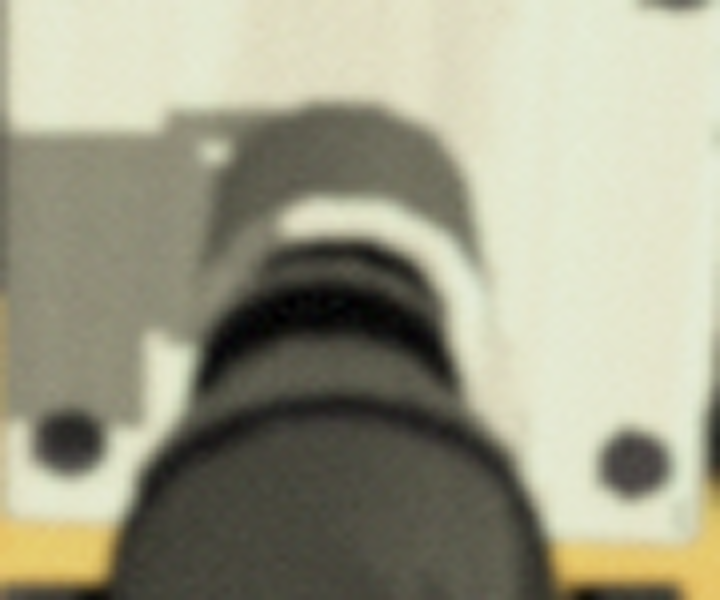

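View pics/s12z.png

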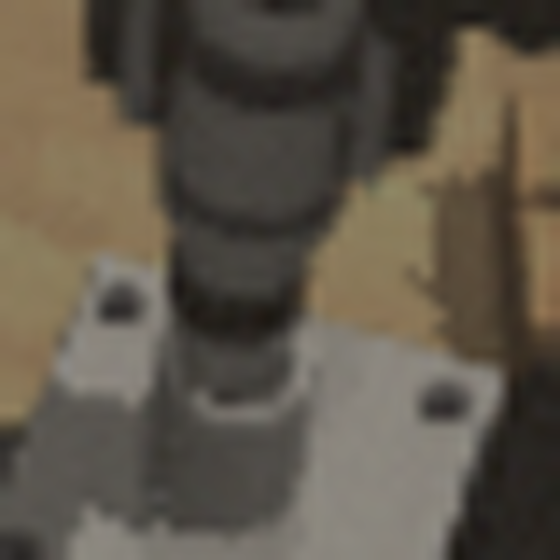

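Call:
jog_arm(deltas=[[0, 0, 0, -0.5, 0.8, 0.5, -0.7], [0, 0, 0, -0.5, 0.7, 1, -0.7], [0, 0, 0, 0, 0, 1, -0.7], [0, 0, 0, 0, 0, 0, -0.7], [0, 0, 0, 0, 0, 0, -0.7], [0, 0, 0, 0, 0, 0, -0.7], [0, 0, 0, 0, 0, 0, -0.7], [0, 0, 0, 0, 0, 0, -0.7], [0, 0, 0, 0, 0, 0, -0.7]])

```text
clock: 22.28
tcp_pos: [596.0, 154.2, 231.4]
eef_rot: [-3.142, 0.0, 3.142]
contact_force: [0.2, -0.3, -0.8]
opening: 28.7
```

Run:
```python
from h import *
d,s=snap("wrist","w13"); print(s["clock"],s["tcp_pos"],s["eef_rot"],s["opening"],s["contact_force"])
t=s["tcp_pos"];aa=(t,s["eef_rot"])
D,_=snap("scene","s13");snap("top","t13")
a=cv2.imread("pics/w13.png")[160:240,215:305]
b=cv2.imread("pics/s13.png")[190:230,275:315]
cv2.imwrite("pics/z13.png",np.hstack([cv2.resize(a,(450,400),interpolation=cv2.INTER_CUBIC),cv2.resize(b,(400,400),interpolation=cv2.INTER_CUBIC)[:,:350]]))
cv2.imwrite("pics/t13z.png",cv2.resize(cv2.imread("pics/t13.png")[120:240,170:330],None,fx=5,fy=5))
w=lambda p:((proj(d,p,*aa)-(215,160))*5).round()
for n,c,r in(("rim",np.array((594.2,153.0,169)),13.5),("lens",t-[0,0,53.35],11)):
    print(n,[w(c+np.array(v)*r) for v in((0,-1,0),(0,1,0),(-1,0,0),(1,0,0))],((proj(D,c)-(275,190))*10+[450,0]).round())
```

```text
22.2833 [596.01567569 154.19981347 231.35931295] [-3.14157896e+00  1.12483395e-04  3.14152888e+00] 28.723543486730087 [ 0.24820317 -0.32296507 -0.82273061]
rim [array([109., 221.]), array([303., 221.]), array([206., 129.]), array([206., 310.])] [601. 250.]
lens [array([133., 259.]), array([297., 259.]), array([215., 182.]), array([215., 333.])] [607. 234.]
```

View pics/z13.png

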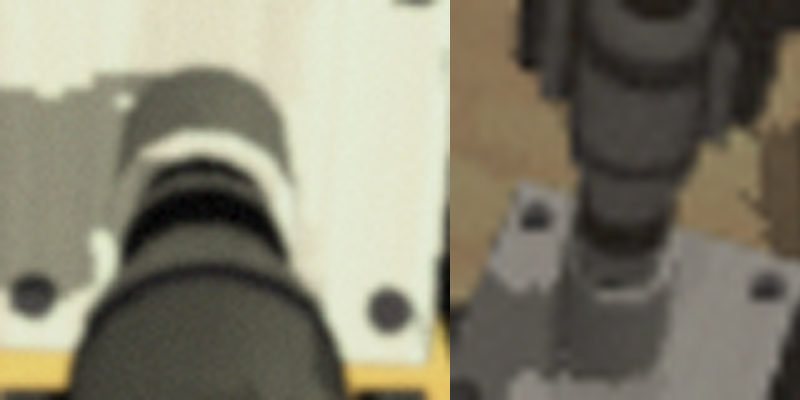

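View pics/t13z.png

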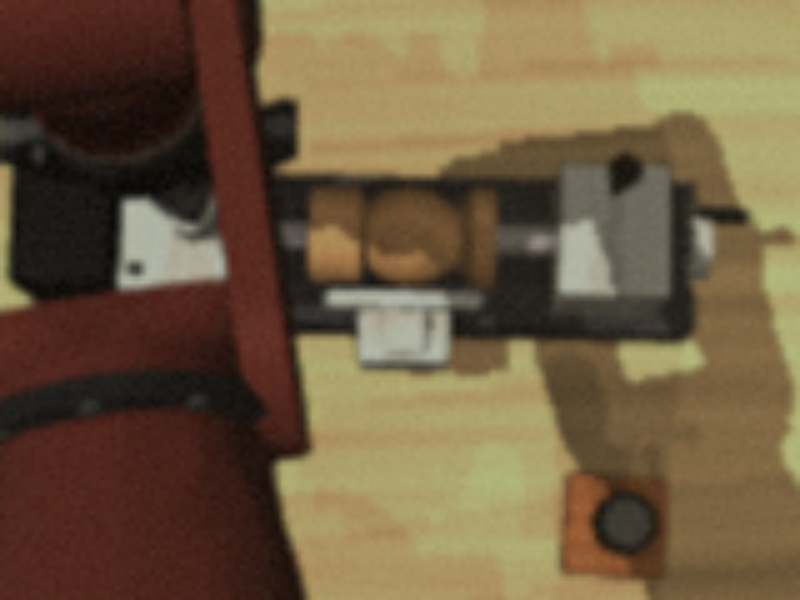

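Call:
jog_arm(deltas=[[0, 0, 0, 0, 0, 1, -0.7], [0, 0, 0, 0, 0, 0, -0.7], [0, 0, 0, 0, 0, 0, -0.7], [0, 0, 0, 0, 0, 0, -0.7], [0, 0, 0, 0, 0, 0, -0.7], [0, 0, 0, 0, 0, 0, -0.7], [0, 0, 0, 0, 0, 0, -0.7], [0, 0, 0, 0, 0, 0, -0.7]])

```text
clock: 23.1
tcp_pos: [596.0, 154.2, 230.3]
eef_rot: [-3.142, 0.0, -3.142]
contact_force: [0.6, 0.1, -1.7]
opening: 28.8
```

Run:
```python
from h import *
d,s=snap("scene","s14"); print(s["clock"],s["tcp_pos"],s["eef_rot"],s["opening"],s["contact_force"],abs(s["joint_vel"]).max())
cv2.imwrite("pics/s14z.png",cv2.convertScaleAbs(cv2.resize(cv2.imread("pics/s14.png")[140:240,170:320],None,fx=5,fy=5,interpolation=cv2.INTER_CUBIC),alpha=1.6))
```

```text
23.1 [595.98776691 154.23332714 230.31047094] [-3.14158966e+00  3.38270561e-05 -3.14157490e+00] 28.776565192866382 [ 0.59817133  0.07358932 -1.699546  ] 0.0025310173420205148
```

View pics/s14z.png

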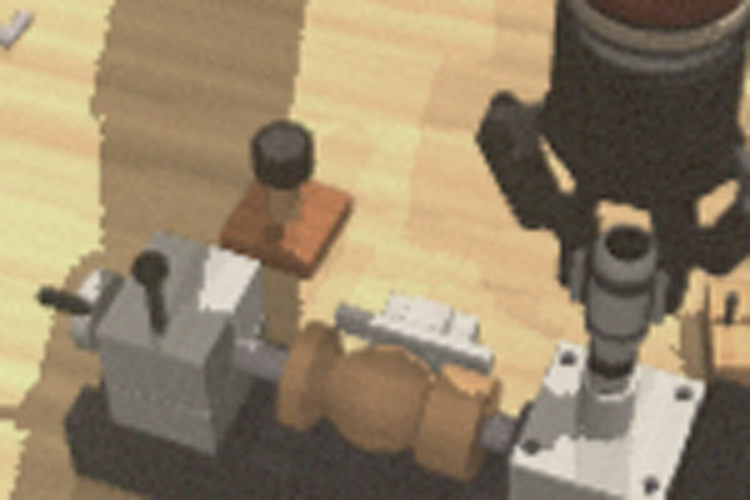

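The cap is upright on the post, and the scope is upright over the open port with no contact force showing, so I'm handing the job in.

```bash
python3 -c "
from workcell import r
print(r.finish_job())"
```

```text
the job is handed in; nothing more can be done
None
```

The dust cap is sitting the right way up on the holder's post. The gripper was holding the scope still and upright, lens down, over the open port when I handed the job in at about 23 s.

**Final checks**
- **Cap:** the wrist and scene pictures taken after release, and the last scene picture, all show it upright on the post.
- **Scope tilt:** the tool was within 0.01° of vertical. The wrist view before the move to the port put the lens about 1.3 mm off the tool's axis, which could be about 1° of scope tilt or calibration error. In the scene view the scope's lean matched a true vertical.
- **Stillness:** joint speeds were below 0.003 rad/s, and the contact force was 1.7 N downward, about the scope's own weight.
- **Centring:** the last wrist view put the lens within about 0.2 mm of the rim's centre in y. In x the views disagreed by about 1 mm.
- **Bystanders:** I did not touch the bit block, finial or spanner.

**Where the checks disagreed**
- **Gap:** the gripper position gives 8 mm between lens and rim, while the scene camera suggested about 11 mm. I set the height between the two, so it should be close to 1 cm.
- **Lens offset:** the wrist and scene cameras differed by 2–3 mm on where the lens sat relative to the tool. I turned the wrist 90° to compare them and shifted the scope 1–1.5 mm to correct it.
- **Finger opening:** it read 28.5 mm on the 30 mm scope, but the grip showed no sign of slipping.

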